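# Key the hand disc onto the mixer drive

### The job

The aluminium hand disc lies loosely on the spindle of the bench drive. With a fingertip against one of its pegs, push it round until the notch in its rim stands over the drive key, then press down on the middle of its hub until the disc is fully home on the drive. Only push and press it, never lift it, and leave the tin lid, the marker and the brush where they lie.

Things in the scene. Friction and masses are not known exactly. Their poses are not given: they have to be found in the camera images.
- drive_base: Fixed bench drive: footplate 150x130x10 mm on the worktop, round grey gear case whose flat top (the seat) is 45 mm above the worktop, lying motor out to 124 mm at its own +x, up to 43 mm high, key at its own -x. A vertical steel spindle, hidden in the disc's hub, rises 24.5 mm from the middle of the seat. Origin: on the spindle's axis at worktop height, z up.
- key (a point): Middle of the drive key, 45 mm above the worktop, 60 mm from the spindle axis on the drive's own -x side. The key is a fixed steel bar, 12 mm wide with a rounded top 7 mm above the seat, lying radially on an ear from 48 to 78 mm from the axis, so that its outer end shows beyond the disc's rim.
- peg_disc: Loose aluminium hand disc, 132 mm across, plate 10 mm thick, about 0.3 kg, its hub on the spindle with 0.7 mm play. Origin: on its axis, in the plate's underside. At first it rests level on sprung balls in the spindle, underside 54 mm above the worktop, 2 mm clear of the key, and turns easily either way without limit. Fully home, the underside is 45 mm above the worktop.
- notch (a point): Middle of the notch in the rim, at the plate's underside, 60 mm from the axis on the disc's own -x. It goes through the plate from 46 mm radius out, 16 mm wide there, 22 mm at the rim. It fits the key when disc and drive have the same yaw (within 0.08 rad the key's round top guides itself in); at the start they are at least 0.6 rad apart. Pressed while off the key, the disc only tilts.
- hub_top (a point): Centre of the hub's flat top, 48 mm across, where it is pressed: 32 mm above the disc's origin, so 86 mm above the worktop at the start and 77 mm when home. With the notch over the key, 5 to 15 N downward overcomes the sprung balls; keep pressing until it stops on the seat, where it stays.
- lid_b: Bystander: loose paint-tin lid, 93 mm across, 7 mm high, lying to the right of the drive. Origin: centre of its underside.
- marker_b: Bystander: loose black marker, 16 x 140 x 18 mm, lying along its own y between robot and drive. Origin: centre of its underside.
- brush_b: Bystander: loose flat brush, 42 x 214 x 22 mm, lying along its own y to the left of the drive. Origin: centre of its underside.
- peg (a point): Top of the middle one of three black upright pegs on the plate, at the disc's own +x; the other two are at its own +y and -y. Each is 14 mm thick, its axis 52 mm from the disc's axis, its top 34 mm above the disc's origin (24 mm above the plate). Push against them sideways to turn the disc.
There are look-alikes about, which are no part of the job. Of the things shaped like the peg_disc, the aluminium one is meant.

How it is judged:
By the outcome, as a careful person would: the job done as asked, in the order asked, and still so for the second after the job is handed in, with the robot touching nothing.
It also fails if it takes over 56 s, if anything falls off the work surface, if the arm or the gripper's body presses on something with over 40 N, if the wrist force passes 120 N, or if a joint passes its speed limit or range.

### The arm

A 6-joint arm with a two-finger parallel gripper is mounted at the origin on a cart in front of the work surface, level with it; the furniture and walls round the work are solid. World frame = base frame: x ahead of the robot, y to its left, z up, the work surface at z = 0. Lengths are in mm, angles in rad, forces in N, time in s.
With the tool pointing down it reaches from about 300 to 775 mm from the base axis. Payload 14.6 kg.
Tool frame: the origin (TCP) lies on the centre line of the jaws, within the pads' length; the fingertips stand 19 mm ahead of it and the grasp point (between the pads) is the TCP (bot.tip_reach is the distance from the TCP to the fingertips, in mm); y points along the fingers, x is the direction in which the jaws open and shut, and the axes are right-handed (so a half turn about y gives the same grasp; the last joint's range is limited). The gripper opens to 85 mm and grips with 20 to 120 N. Pads are 22 mm wide; open, the fingers measure 114 mm over their backs; the gripper's body (76 mm by 85 mm) begins 54 mm behind the grasp point. The pads swing forward as they close: fully open they stand 13 mm farther back than shut.
Start: joints at [1.14, 0.3, 1.521, -0, 1.321, -0.067], TCP at [195.702, 513.994, 250.281] pointing down, gripper open.
Joint ranges: [-3.03, 3.03], [-0.79, 2.21], [0.23, 2.52], [-1.04, 4.18], [0, 3.07], [-2.55, 2.55]. Speed limits (rad/s): [2.22, 2.22, 2.57, 3.14, 3.14, 3.14].

### API

Orientations are given as a unit quaternion [w, x, y, z].
In Python, from rig import bot gives the robot as it stands. Calls block until the motion is done:
- bot.move_to(position, orientation): joint-space move of the TCP to a pose.
- bot.servo_line(position, attitude=None, speed=150, until_force=None): straight line of the TCP; attitude=None keeps the orientation; speed is the mean speed in mm/s. With until_force (N) it stops when the force on the tool has changed by that much, and returns True; else False.
- bot.move_joints(angles): joint-space move.
- bot.move_gripper(opening, grip_force=None): finger opening in mm; grip_force is the grip in N (None keeps the last); returns when the fingers have stopped.
- bot.dwell(seconds).
- bot.ik(position, orientation): joint angles nearest the present ones, or None.
- bot.read_state(): the state.
- bot.read_camera(name): name is "side" or "top"; returns a dict with "image" (384x512x3 uint8, blue, green, red), "depth" (384x512 float32, mm along the optical axis (not along the pixel's ray), 0 where there is no reading), "fovy" (degrees; the focal length in pixels is half the picture's height over the tangent of half this angle, whatever the lens; pixels are square), "cx", "cy" (the principal point, pixels), "eye" and "attitude" of the camera in the world. Camera axes: x right, y down, z forward; pixel columns grow to the right and rows downward; lengths in mm; the calibration is good to about 2 mm. A picture is of the moment at which its call begins.
A pose or a line that the arm cannot do raises bot.MotionError and nothing moves.
- bot.finish_job(): hands the job in, once; it reports no verdict.
The state is a dict: "clock": time; "joint_positions": joint angles; "qvel": joint speeds; "effort": joint torques, N m; "ee_pos": TCP position; "tool_rot": TCP orientation; "ft_force": force on the tool from outside, world axes, zero at the start; "moment": the same for the moment, N m; "grip_width": finger opening in mm.
Only numpy, scipy, OpenCV 4.12 (cv2) and the standard library are available. Lean on these libraries where they do the work, as an engineer would, in place of code of your own. Each camera call takes 0.05 s, during which the arm holds its last target. There are 200 camera calls.

## Working session

There is one attempt and no reset: what is moved stays moved. The work goes in short steps, each a Python script; the robot and the scene stay as the last script left them, time stands still between calls to the robot, and variables do not carry over. Pictures are saved under pics/ and viewed, about 8 in all and at most 12, crops included, and the job is handed in when it is done.

```bash
mkdir -p pics; ls; cat > h.py <<'E'
import numpy as np, cv2
from scipy.spatial.transform import Rotation as R
from rig import bot
def snap(n):
    c=bot.read_camera(n); np.savez(f'{n}.npz',**c); return c
def cal(c):
    f=192/np.tan(np.radians(float(c['fovy']))/2)
    w,x,y,z=c['attitude']; return f,float(c['cx']),float(c['cy']),np.array(c['eye'],float),R.from_quat([x,y,z,w]).as_matrix()
def plane(c,u,v,z):
    f,cx,cy,e,M=cal(c); d=M@np.array([(u-cx)/f,(v-cy)/f,1]); return e+d*(z-e[2])/d[2]
def proj(c,p):
    f,cx,cy,e,M=cal(c); q=M.T@(np.array(p)-e); return np.array([cx+f*q[0]/q[2],cy+f*q[1]/q[2]])
def cloud(c):
    f,cx,cy,e,M=cal(c); d=np.array(c['depth']); v,u=np.mgrid[:384,:512]
    P=np.stack([(u-cx)/f*d,(v-cy)/f*d,d],-1)@M.T+e; P[d==0]=np.nan; return P
E
python3 - <<'E'
from h import *
s=bot.read_state(); print(s['clock'],s['ee_pos'],s['tool_rot'],s['grip_width'])
for n in('top','side'):
    c=snap(n); print(n,c['fovy'],c['cx'],c['cy'],c['eye'],c['attitude'])
    cv2.imwrite(f'pics/{n}0.png',cv2.resize(c['image'],(800,600),interpolation=cv2.INTER_CUBIC))
E
```

```text
pics
0.0 [195.60415281 513.7956364  249.70145059] [-0.5819816   0.58242404  0.40092717 -0.40166784] 85.49983480413468
top 51.85884585898285 251.8312225340574 187.92424777654108 [453.75173815 -18.27474693 969.96466407] [-0.04313512  0.71397675 -0.69858107  0.01900118]
side 53.301879719634144 260.93903691476913 191.90984152985297 [ 459.34268167 -871.00022596  420.04639687] [-0.56828774  0.82160583 -0.04023625  0.01984814]
```

View pics/top0.png

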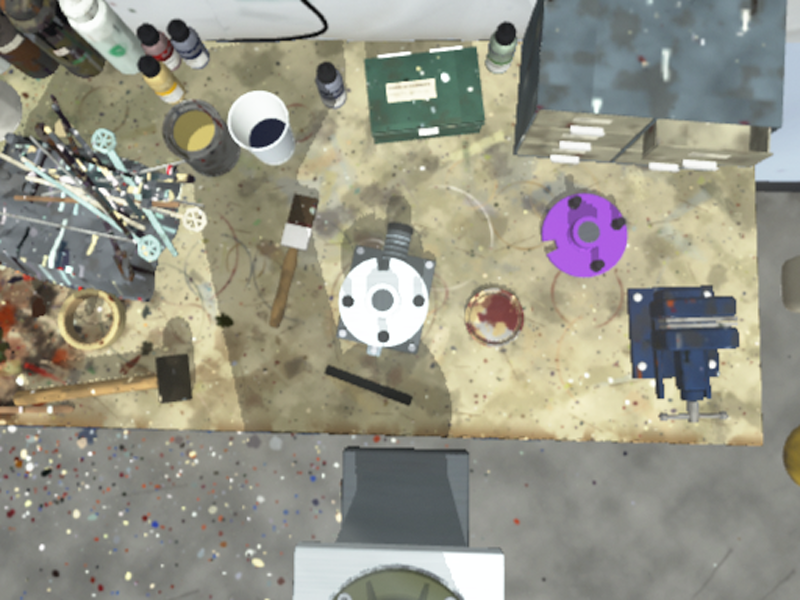

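View pics/side0.png

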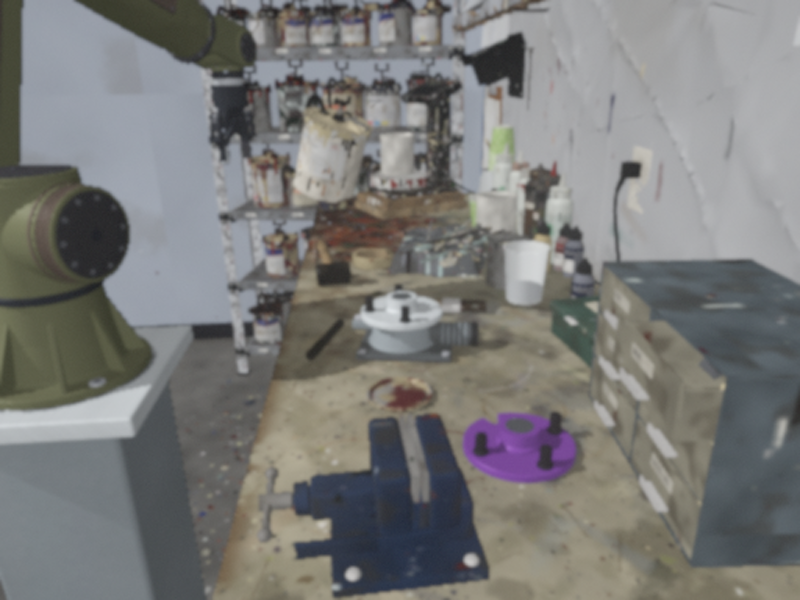

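The top view shows the aluminium disc at about (383,300) of the 800 px picture. Its notch seems to point up (383,262), with pegs left, right and below, and the key shows at (375,350). I'll crop to check, and measure.

```bash
cat > meas.py <<'E'
from h import *
def measure(c):
    """disc centre from pegs/hub, by depth cloud + colour"""
    P=cloud(c); im=np.array(c['image']).astype(int); 
    return P,im
E
python3 - <<'E'
from h import *
c=dict(np.load('top.npz')); im=c['image']
x0,y0=190,135
cv2.imwrite('pics/crop0.png',cv2.resize(im[y0:y0+105,x0:x0+120],None,fx=5.5,fy=5.5,interpolation=cv2.INTER_CUBIC))
P=cloud(c); c0=plane(c,245,192,86); print(c0)
g=cv2.cvtColor(im,cv2.COLOR_BGR2GRAY)
# disc plate white blob
m=((g>150)&(np.ptp(im.astype(int),axis=2)<40)).astype(np.uint8)
n,l,s,ce=cv2.connectedComponentsWithStats(m)
k=l[185,232]; print('white',k,s[k],ce[k])
d=(np.hypot(P[...,0]-c0[0],P[...,1]-c0[1])<80)
for z0,z1 in((72,82),(82,86.5),(86.5,95),(58,69)):
    mm=d&(P[...,2]>z0)&(P[...,2]<z1); print(z0,z1,mm.sum(),P[mm].mean(0))
b=((g<70)&d).astype(np.uint8)
n,l,s,ce=cv2.connectedComponentsWithStats(b)
for i in range(1,n):
    if s[i,4]>8: print(s[i],ce[i],plane(c,*ce[i],88)[:2],np.nanmedian(P[l==i],axis=0))
E
```

```text
[521.84787474  27.99015925  86.        ]
white 193 [ 179  143  130   86 3461] [242.76134065 187.11557353]
72 82 13 [499.96002041  33.32043849  76.92462464]
82 86.5 190 [523.09428466  30.25919666  85.32081989]
86.5 95 253 [517.54942153  29.66918264  88.05014848]
58 69 1975 [521.76093472  29.55646995  64.35210954]
```

View pics/crop0.png

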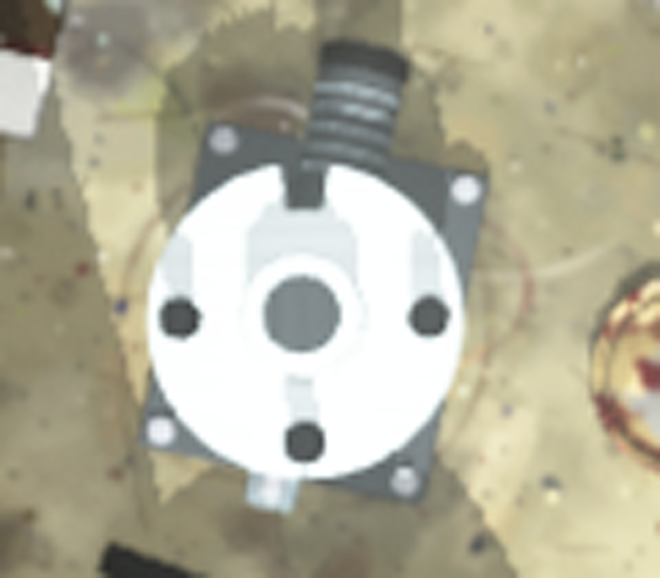

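The crop shows the hub at (302,313), pegs at (180,317), (429,316) and (305,441), the notch up at (304,187), and the key's end at (271,492). The foot bolts are at (223,138), (467,188), (161,431) and (404,481), so the disc has about half a turn to go. Next come sub-pixel angles.

```bash
cat > meas.py <<'E'
from h import *
def blob(c,u,v,cond,r=5):
    g=cv2.cvtColor(c['image'],cv2.COLOR_BGR2GRAY).astype(float)
    u0,v0=int(round(u)),int(round(v)); w=g[v0-r:v0+r+1,u0-r:u0+r+1]
    hi,lo=np.percentile(w,85),w.min()
    wt=np.clip((hi-w)/(hi-lo)-.35,0,None) if cond=='dark' else np.clip((w-np.median(w))/(w.max()-np.median(w))-.35,0,None)
    yy,xx=np.mgrid[v0-r:v0+r+1,u0-r:u0+r+1]
    m=(np.hypot(xx-u,yy-v)<=r); wt=wt*m
    return np.array([(xx*wt).sum(),(yy*wt).sum()])/wt.sum()
def pegs(c,guess,ztop=88):
    out=[]
    for p in guess:
        q=blob(c,*p,'dark'); q=blob(c,*q,'dark'); out.append(plane(c,*q,ztop)[:2])
    return np.array(out)   # order: -y, +x, +y pegs of the disc
def disc(p):
    """centre/yaw by rigid fit to peg layout"""
    m=np.array([[0,-52],[52,0],[0,52.]]); a=m-m.mean(0); b=p-p.mean(0)
    th=np.arctan2((a[:,0]*b[:,1]-a[:,1]*b[:,0]).sum(),(a*b).sum())
    M=np.array([[np.cos(th),-np.sin(th)],[np.sin(th),np.cos(th)]])
    cen=p.mean(0)-M@m.mean(0); return cen,th,np.linalg.norm(p-(cen+m@M.T),axis=1)
E
python3 - <<'E'
from meas import *
c=dict(np.load('top.npz')); k=lambda X,Y:(190+X/5.5-.4,135+Y/5.5-.4)
# notch up(+x): disc -x=+x world; disc +y = world -y (image right); disc -y = left
p=pegs(c,[k(180,317),k(305,441),k(429,316)]); print('pegs',p)
cen,th,res=disc(p); print('disc',cen,th,res)
print('hub',plane(c,*k(302,313),86),'notch',plane(c,*k(304,187),60))
B=[k(223,138),k(467,188),k(161,431),k(404,481)]
b=np.array([plane(c,*blob(c,*q,'light',4),13)[:2] for q in B]); print('bolts',b,b.mean(0))
d=lambda v:np.arctan2(v[1],v[0])
print('yaw from bolts',d(b[0]-b[2]),d(b[1]-b[3]),d(b[0]-b[1])-np.pi/2,d(b[2]-b[3])-np.pi/2)
ke=plane(c,*k(271,492),52)[:2]; mo=plane(c,*k(365,60),30)[:2]
print('yaw key',d(cen-ke),np.linalg.norm(cen-ke),'motor',d(mo-cen))
s=bot.read_state(); w,x,y,z=s['tool_rot']; print(R.from_quat([x,y,z,w]).as_matrix().round(3))
# tool yaw a: tool x at angle a, y down
for a in np.arange(-3.2,3.2,.4):
    M=np.column_stack([[np.cos(a),np.sin(a),0],[0,0,-1],np.cross([np.cos(a),np.sin(a),0],[0,0,-1])])
    q=R.from_matrix(M).as_quat(); r=bot.ik([cen[0],cen[1],120],q[[3,0,1,2]]); print(round(a,1),None if r is None else np.round(r,2))
E
```

```text
pegs [[519.82256703  79.0879812 ]
 [470.36388231  26.65899286]
 [522.4991672  -22.6352236 ]]
disc [521.55534678  28.17949135] -3.1141522177641625 [1.11477029 0.79451279 1.2617736 ]
hub [522.93160429  29.12220195  86.        ] notch [578.42107894  31.00043784  60.        ]
bolts [[605.32837784  69.98187618]
 [584.87387995 -38.16580887]
 [475.05517528  94.3618412 ]
 [456.80642834 -13.83294062]] [530.51596535  28.08624197]
yaw from bolts -0.1850048846697047 -0.18776234167621916 -0.18692682310116582 -0.1670930351107538
yaw key -0.19178925514517853 73.25099736333249 motor -0.1762316262571199
[[ 0.356 -0.    -0.935]
 [ 0.935 -0.001  0.356]
 [-0.001 -1.     0.   ]]
-3.2 None
-2.8 None
-2.4 [-0.02  0.39  1.73 -0.    1.02  2.38]
-2.0 [-0.02  0.39  1.73 -0.    1.02  1.98]
-1.6 [-0.02  0.39  1.73 -0.    1.02  1.58]
-1.2 [-0.02  0.39  1.73 -0.    1.02  1.18]
-0.8 [-0.02  0.39  1.73 -0.    1.02  0.78]
-0.4 [-0.02  0.39  1.73 -0.    1.02  0.38]
-0.0 [-0.02  0.39  1.73 -0.    1.02 -0.02]
0.4 [-0.02  0.39  1.73 -0.    1.02 -0.42]
0.8 [-0.02  0.39  1.73 -0.    1.02 -0.82]
1.2 [-0.02  0.39  1.73 -0.    1.02 -1.22]
1.6 [-0.02  0.39  1.73 -0.    1.02 -1.62]
2.0 [-0.02  0.39  1.73 -0.    1.02 -2.02]
2.4 [-0.02  0.39  1.73 -0.    1.02 -2.42]
2.8 None
```

```bash
cat >> meas.py <<'E'
C=np.array([522.,28.5])
def quat(a):
    x=np.array([np.cos(a),np.sin(a),0]); y=np.array([0,0,-1.]); q=R.from_matrix(np.column_stack([x,y,np.cross(x,y)])).as_quat(); return q[[3,0,1,2]]
def at(phi,z,r=52): return [C[0]+r*np.cos(phi),C[1]+r*np.sin(phi),z]
def sweep(p0,p1,z,speed=40,guard=20):
    n=max(1,int(np.ceil(abs(p1-p0)/.3)))
    for f in np.linspace(p0,p1,n+1)[1:]:
        if bot.servo_line(at(f,z),quat(f),speed=speed,until_force=guard): print('force!',f,bot.read_state()['ft_force']); return False
    return True
E
python3 - <<'E'
from meas import *
print('tip',bot.tip_reach)
bot.move_gripper(0)
z=70+bot.tip_reach
bot.move_to(at(-2.25,z+80),quat(-2.25)); s=bot.read_state(); print(s['clock'],s['ee_pos'],s['grip_width'],bot.tip_reach)
print('hit',bot.servo_line(at(-2.25,z),speed=100,until_force=6))
print(sweep(-2.25,0.65,z)); s=bot.read_state(); print(s['clock'],s['ee_pos'],s['ft_force'])
c=snap('top'); im=c['image']; cv2.imwrite('pics/push.png',cv2.resize(im[110:260,165:335],None,fx=4,fy=4,interpolation=cv2.INTER_CUBIC))
E
```

```text
tip 19.0
3.0417 [489.4250312 -11.4941539 169.0801109] -0.09477430464118648 19.0
hit False
True
9.2417 [563.51457697  59.71451203  89.05022392] [-0.68424049 -0.2801515   0.44237455]
```

View pics/push.png

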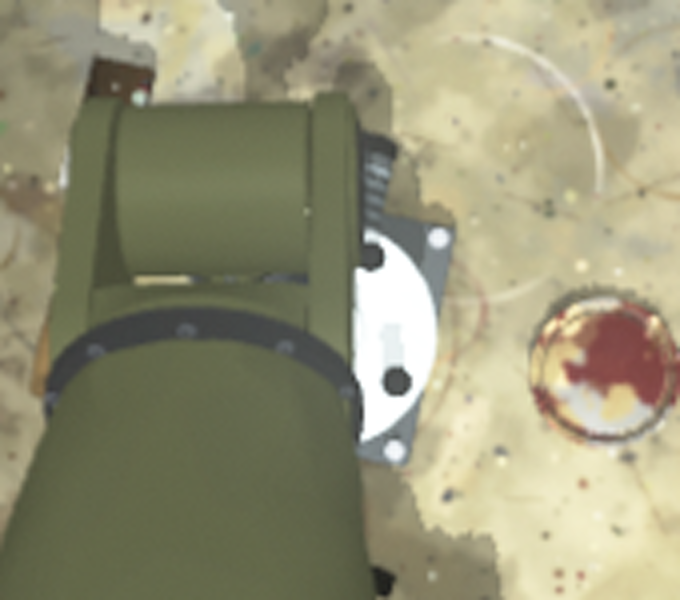

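The arm covers most of the disc, but two pegs show at crop (371,256) and (397,381), which must be +x and -y. Their line gives the yaw.

```bash
cat >> meas.py <<'E'
def yaw2(c,gx,gy):
    q=[blob(c,*blob(c,*g,'dark',4),'dark',4) for g in(gx,gy)]
    px,py=[plane(c,*t,88)[:2] for t in q]; v=px-py
    return np.arctan2(v[1],v[0])-np.pi/4,np.linalg.norm(v),px,py
E
python3 - <<'E'
from meas import *
c=dict(np.load('top.npz'))
print(yaw2(c,(165+371/4-.4,110+256/4-.4),(165+397/4-.4,110+381/4-.4)))
E
```

```text
(np.float64(-0.553304229341679), np.float64(72.08492244185011), array([563.66101761,   1.88995636]), array([493.50891606, -14.69071585]))
```

```bash
python3 - <<'E'
from meas import *
z=89.
print(sweep(.65,1.005,z,speed=25)); bot.dwell(.3)
bot.servo_line(at(.85,z),quat(.85),speed=60); bot.servo_line(at(.85,190),speed=150)
bot.move_to([360,200,250],quat(.85))
bot.dwell(.2); c=snap('top'); print(bot.read_state()['clock'])
im=c['image']; cv2.imwrite('pics/after.png',cv2.resize(im[135:240,190:310],None,fx=5.5,fy=5.5,interpolation=cv2.INTER_CUBIC))
th=-.203; g=lambda a:proj(c,[C[0]+52*np.cos(a),C[1]+52*np.sin(a),88])
print(disc(pegs(c,[g(th-np.pi/2),g(th),g(th+np.pi/2)])))
E
```

```text
True
12.975
(array([520.06912319,  28.21220941]), np.float64(-0.19711135359135531), array([1.30911221, 1.1860288 , 1.56338206]))
```

View pics/after.png

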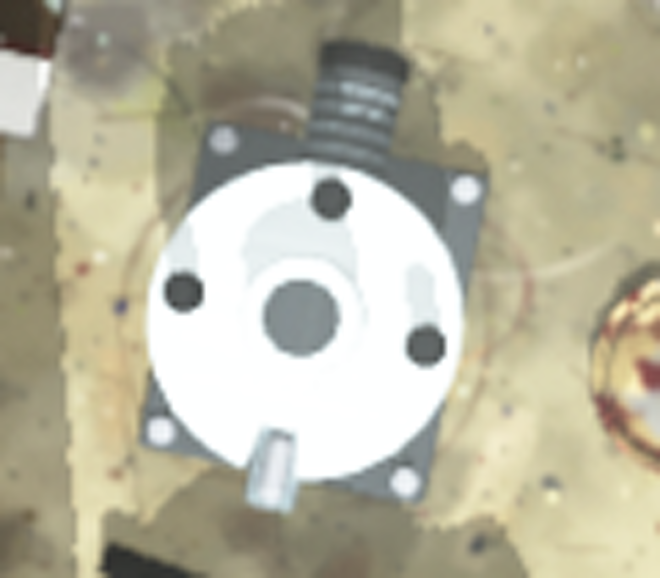

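The notch now stands over the key: disc yaw is -0.197 against -0.185 for the drive. Now I'll press the hub.

```bash
python3 - <<'E'
from meas import *
H=[521.7,28.7]
bot.move_to(H+[150],quat(.85))
bot.servo_line(H+[109],speed=80)
print('contact/stop',bot.servo_line(H+[92],speed=12,until_force=35)); s=bot.read_state(); print(s['clock'],s['ee_pos'],s['ft_force'])
bot.dwell(.3); print(bot.read_state()['ee_pos'],bot.read_state()['ft_force'])
bot.servo_line(H+[180],speed=120)
bot.move_to([360,200,250],quat(.85))
bot.dwell(.3); c=snap('top'); d=snap('side'); print(bot.read_state()['clock'])
cv2.imwrite('pics/final.png',np.hstack([cv2.resize(i,None,fx=3.3,fy=3.3,interpolation=cv2.INTER_CUBIC) for i in(c['image'][120:240,170:300],d['image'][165:285,190:300])]))
g=lambda a:proj(c,[C[0]+52*np.cos(a),C[1]+52*np.sin(a),79]); th=-.19
print(disc(pegs(c,[g(th-np.pi/2),g(th),g(th+np.pi/2)],79)))
P=cloud(c); r=np.hypot(P[...,0]-521.7,P[...,1]-28.7); a=np.arctan2(P[...,1]-28.7,P[...,0]-521.7)
print('hub z',np.nanmedian(P[...,2][r<18]),'plate z by quadrant',[round(float(np.nanmedian(P[...,2][(r>33)&(r<42)&(a>t)&(a<t+1.57)])),1) for t in(-3.14,-1.57,0,1.57)])
o=dict(np.load('side.npz'))
E
```

```text
contact/stop True
15.775 [522.59061843  28.64132534  96.06141365] [-2.3988898  -0.17140352  8.19671244]
[522.55330856  28.62037491  96.05123162] [-1.84038054 -0.57923034  6.63334341]
18.2917
(array([520.33994047,  28.39623731]), np.float64(-0.19793041944990297), array([1.2532212 , 0.97895131, 1.31156809]))
hub z 77.8434473982428 plate z by quadrant [55.9, 56.0, 55.4, 55.8]
```

View pics/final.png

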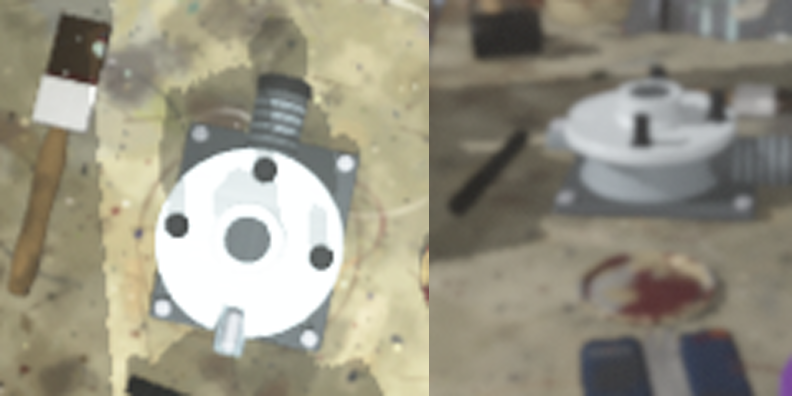

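It dropped about 9 mm (tip stopped at 77.1). The depth reading leaves about 0.5 mm open, so I'll press once more to confirm the hard stop.

```bash
python3 - <<'E'
from meas import *
H=[521.7,28.7]
bot.move_to(H+[150],quat(.85)); bot.servo_line(H+[101],speed=80)
print(bot.servo_line(H+[92],speed=8,until_force=36)); s=bot.read_state(); print(s['ee_pos'],s['ft_force'])
p=s['ee_pos']; print(bot.servo_line(H+[p[2]-2],speed=8,until_force=30)); s=bot.read_state(); print(s['ee_pos'],s['ft_force'])
bot.servo_line(H+[180],speed=120); bot.move_to([360,200,250],quat(.85)); bot.dwell(.3)
c=snap('top'); P=cloud(c); r=np.hypot(P[...,0]-521.7,P[...,1]-28.7)
print('hub',np.nanmedian(P[...,2][r<18]),'plate',np.nanmedian(P[...,2][(r>33)&(r<42)]),bot.read_state()['clock'])
E
```

```text
True
[521.73483888  28.7077661   96.05020156] [-2.97159112  0.20033814  7.20348283]
True
[521.77257764  28.69495145  96.04554301] [-2.98800153 -0.62745045  7.75671493]
hub 77.8970181068857 plate 55.64980438753264 23.2667
```

```bash
python3 - <<'E'
from meas import *
a=cv2.imread('pics/top0.png'); b=cv2.resize(dict(np.load('top.npz'))['image'],(800,600),interpolation=cv2.INTER_CUBIC)
for n,(x,y,w,h) in dict(lid=(455,275,80,80),marker=(320,355,100,55),brush=(262,185,65,150)).items():
    print(n,cv2.absdiff(a,b)[y:y+h,x:x+w].mean())
bot.finish_job()
E
```

```text
lid 2.8634375
marker 7.6054545454545455
brush 7.6982905982905985
the job is handed in; nothing more can be done
```

The disc is on the key and fully home, and I handed the job in at about 23 s of the 56 s allowed. I turned it about 2.9 rad counter-clockwise with the closed fingertips against its +y peg, then pressed the middle of the hub.

- **Alignment:** before pressing, the disc's yaw was -0.197 against about -0.185 for the drive, well inside the 0.08 rad limit.
- **Fully home:** both presses, and a further push on the second one, stopped hard with the fingertips at 77.05 mm (77 mm expected). The pictures afterwards show the disc level with the key in the notch.
- **Small disagreement:** camera depth put the hub at 77.8–77.9 mm and the plate top at about 55.7 mm (55 mm expected). That is 0.7–0.9 mm high but within the 2 mm calibration. I trusted the repeated contact stop.
- **Bystanders:** I never touched the lid, marker or brush, and I saw no sign of movement in the pictures. The before/after image comparison was close for the lid. It differed somewhat more around the marker and brush, probably from the arm's changed shadow, though I didn't measure their positions separately.

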